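Swing the bench magnifier over the weld coupon

ROBOT

A 6-joint arm with a two-finger parallel gripper is mounted at the origin on the work surface. World frame = base frame: x ahead of the robot, y to its left, z up, the work surface at z = 0. Lengths are in m, angles in degrees, forces in N, time in s.
With the tool pointing down it reaches from about 0.4 to 0.825 m from the base axis. Payload 7 kg.
Tool frame: the origin (TCP) lies midway between the tips of the shut fingers; the grasp point (between the pads) lies 19 mm behind it; z points along the fingers, y is the line along which they close (so a half turn about z gives the same grasp; the last joint's range is limited). The gripper opens to 88 mm and grips with 3 to 60 N. Pads are 19 mm wide; open, the fingers measure 130 mm over their backs; the gripper's body (78 mm by 193 mm) begins 47 mm behind the grasp point.
Start: joints at [-49.612, 20.546, 0.682, 0, -70.136, -16.507], TCP at [0.273, -0.617, 0.227] pointing down, gripper open.
Joint ranges: [-176.03, 176.03], [-82.01, 121.73], [-58.28, 71.71], [-173.87, 95.51], [-174.79, -0.11], [-173.66, 173.66]. Speed limits (degrees/s): [136.94, 136.94, 172.46, 180, 180, 180].

INTERFACE

Orientations are given as [roll, pitch, yaw] about the fixed x, y, z axes, in that order (R = Rz(yaw) Ry(pitch) Rx(roll)).
In Python, from plant import r, eyes, workorder gives the robot as it stands.
- The arm moves only by the tool step_arm, never from a script. Its argument "plan" is a list of rows, each a list of 5 numbers: the shift along the tool's x, y, z each as a share of 25 cm, from -1 to 1, then the turn about the tool's z as a share of 60 degrees, from -1 to 1, then the finger opening in mm, from 0 to 87.6. In form: [[x, y, z, turn, jaw], ...]. A call has 1 to 12 rows; each row is the pose to reach, as a shift and turn from the pose commanded when the call began, along the tool's axes at that moment; what a row does not reach only later rows make up. A row lasts 1/12 s, in which the tool goes at most 41.7 mm and 7.16 degrees, less where a joint would pass 70% of its speed; a pose out of reach is approached as far as the arm can. A call with a number of a shift or a turn outside -1 to 1 is refused whole. A call with a gripper value outside its range is refused whole. The fingers move at their own pace and stop on an object; "newtons" is the grip in N (left out, the last holds). Time passes only in rows, so rows that repeat a pose let the fingers close. It gives the time, the measured TCP pose, the force, the opening and the grip force at its end, in the units of the state.
- r.get_state(): the state, without advancing time (a new reading comes with each control period).
- eyes.capture(name): name is "scene" or "top" or "wrist"; returns the picture (384x512x3 uint8, red, green, blue); there is no depth.
- eyes.camera_model(name): a dict with "fov_y" (degrees; the focal length in pixels is half the picture's height over the tangent of half this angle, whatever the lens; pixels are square), "cx", "cy" (the principal point, pixels), "world_to_cam" (4x4, takes a point from world to camera coordinates); the wrist camera has in their place "hand_eye" (4x4, takes a point from camera to tool coordinates, whose origin is the TCP and whose axes are the flange's). Camera axes: x right, y up, looking along -z (the intrinsics and any distortion apply to the point x, -y, -z); pixel columns grow to the right and rows downward; lengths in m; the calibration is good to about 2 mm. A picture is of the moment at which its call begins: read the wrist's pose just before it. camera_model takes no time and is no camera call.
- workorder.close_job(): hands the job in; it is judged then, once.
The state is a dict: "time_s": time; "joints": joint angles; "qd": joint speeds; "joint_torque": joint torques, N m; "tcp_pos": TCP position; "eef_rot": TCP orientation; "contact_force": force on the tool from outside, world axes, zero at the start; "moment": the same for the moment, N m; "gripper_width": finger opening in m; "gripper_force": force on a finger pad.
Only numpy, scipy, OpenCV 4.12 (cv2) and the standard library are available. Lean on these libraries where they do the work, as an engineer would, in place of code of your own. Each camera call takes 0.05 s, during which the arm holds its last target. There are 200 camera calls.

TASK

Swing the stiff arm of the bench magnifier round its post until the lens stands centred above the middle of the weld bead on the welded coupon (two flat plates joined by a raised bead), so that the weld can be inspected, and let go of it there. The drilled plate and the angle iron are other jobs: the lens does not belong over them. Leave the coupon lying where it is.

Things in the scene. Friction and masses are not known exactly. Their poses are not given: they have to be found in the camera images.
- lens_arm: Swing arm: aluminium bar 18 mm wide, 12 mm thick, turning level about a fixed post (20 mm diameter, top 165 mm above the table, foot 110 mm across). Origin on the post's axis at the bar's underside, 130 mm above the table; x axis along the arm from post to lens, z up. Friction holds it at any angle; moving it takes about 2 N at the knob. No stop between its start and the work pieces.
- lens_knob (a point): Black upright round knob, 18 mm diameter, on the arm 132 mm from the post's axis, between post and lens. It stands on the bar (bar top 142 mm above the table) and ends 191 mm above the table; this point is on its axis, 170 mm above the table. Pinch it from above, from any side, and lead it round the post; nothing else near its path is as high.
- lens_centre (a point): Centre of the round clear lens at the arm's end, 210 mm from the post's axis, in line with the knob, 136 mm above the table. Black ring frame of 112 mm outer diameter, 14 mm thick, around clear glass of 96 mm diameter.
- coupon: Two dark steel plates side by side, together 100 (x) by 73 (y) by 10 mm, joined by a raised light bead 90 mm long (along x), 4 to 6 mm high. Loose, 0.6 kg. Origin: its middle, on the underside, below the middle of the bead. It lies about 210 mm (within 12 mm) from the post's axis. On the same arc lie two other pieces: a plate of that size with three holes, and an angle iron with an upright leg.
There are look-alikes about, which are no part of the job. What is shaped like the coupon but blue or purple is not meant.

How it is judged (in metres and radians):
At the end, for the whole second after the job is handed in: The lens's centre is within 30 mm, seen from above, of the middle of the coupon's weld bead, the arm is at rest, and the coupon is within 15 mm of where it lay (horizontal distance between lens_centre and coupon below 0.03 m and angular speed of lens_arm below 0.05 rad/s and distance of coupon from where it was at the start of the episode below 0.015 m); the robot touches nothing.
It fails at once if the coupon is shifted by more than 25 mm (distance of coupon from where it was at the start of the episode above 0.025 m).
It also fails if it takes over 40 s, if anything falls off the work surface, if the arm or the gripper's body presses on something with over 40 N, if the wrist force passes 120 N, or if a joint passes its speed limit or range.

## Working session

There is one attempt and no reset: what is moved stays moved. The work goes in short steps, Python scripts to look and compute and a tool call to move; the robot and the scene stay as the last step left them, time stands still between calls to the robot, and variables do not carry over. Pictures are saved under pics/ and viewed, at most 10 in all, crops included, and the job is handed in when it is done.

Besides the shell and the picture viewer there is one more tool, called after ">>>" as name(argument=value, ...), one argument or row to a line, values as JSON. step_arm: Moves the arm, as the interface text tells. Its arguments: {"type":"object","properties":{"plan":{"type":"array"},"newtons":{"type":"number"}},"required":["plan"]}

```bash
mkdir -p pics; python3 - <<'E'
from plant import r,eyes,workorder
import cv2,numpy as np
for n in("top","scene"):
    im=eyes.capture(n); cv2.imwrite(f"pics/{n}1.png",im[:,:,::-1])
    m=eyes.camera_model(n); print(n,m)
s=r.get_state();print(s)
E
```

```text
top {'fov_y': 56.931427611205656, 'cx': 257.37302279682746, 'cy': 195.24838769530993, 'world_to_cam': array([[-0.01451121, -0.999781  ,  0.01507887, -0.01833481],
       [ 0.99672476, -0.01326369,  0.07977363, -0.53426106],
       [-0.07955615,  0.0161871 ,  0.99669895, -0.85726558],
       [ 0.        ,  0.        ,  0.        ,  1.        ]])}
scene {'fov_y': 45.336089790923985, 'cx': 251.6807376180299, 'cy': 189.3785667907834, 'world_to_cam': array([[-1.84049553e-01,  9.82916538e-01, -9.17697382e-04,
         1.20054839e-01],
       [-8.20090496e-01, -1.53045835e-01,  5.51387840e-01,
         3.73847049e-01],
       [ 5.41827777e-01,  1.02235281e-01,  8.34248529e-01,
        -1.22549732e+00],
       [ 0.00000000e+00,  0.00000000e+00,  0.00000000e+00,
         1.00000000e+00]])}
{'time_s': 0.1, 'joints': array([-4.96123837e+01,  2.05890882e+01,  6.37534691e-01, -1.72207401e-02,
       -7.01350893e+01, -1.65062018e+01]), 'qd': array([ 0.00217233, -0.03676733,  0.11640855,  0.02162836,  0.07518511,
        0.03250718]), 'joint_torque': array([ 2.14809631e-06, -5.84163487e+01,  2.93754923e+01,  7.01549470e+00,
        1.02858403e-02, -4.50492473e-05]), 'tcp_pos': array([ 0.27305318, -0.61682007,  0.22568685]), 'eef_rot': array([ 1.79912328e+02, -9.09700559e-03, -1.56124442e+02]), 'contact_force': array([0.20350557, 0.40978666, 0.64790775]), 'moment': array([-0.01964473,  0.00668518,  0.00945088]), 'gripper_force': 0.0, 'gripper_width': 0.087846277494045}
```

View pics/top1.png

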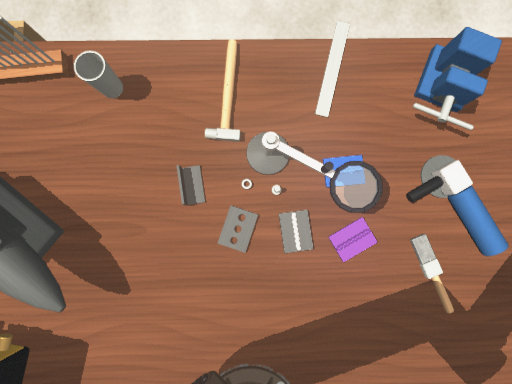

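View pics/scene1.png

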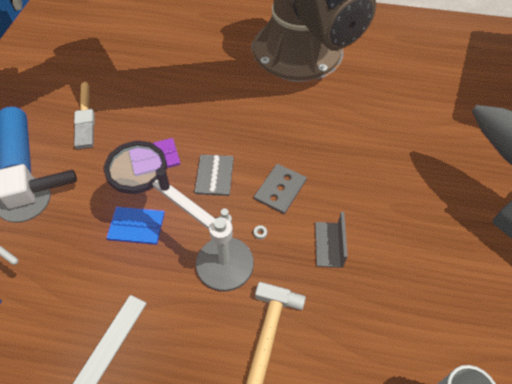

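Top view: the coupon with its light bead is at (297,231). The post foot is at (268,153) and its top at (271,140). The knob is near (328,168) and the lens ring is centred at (356,187). In the scene view the coupon is at (214,175), the foot at (224,264) and the lens at (136,167). The blue and purple plates are look-alikes.

```bash
cat > h.py <<'E'
import numpy as np
from plant import r,eyes,workorder
def ray(n,u,v,z):
    m=eyes.camera_model(n); f=192/np.tan(np.radians(m["fov_y"]/2)); W=m["world_to_cam"]
    d=W[:3,:3].T@np.array([(u-m["cx"])/f,-(v-m["cy"])/f,-1]); o=-W[:3,:3].T@W[:3,3]
    return (o+d*(z-o[2])/d[2])
E
python3 - <<'E'
from h import *
import cv2
for k,z,a,b in [("coupon",.013,(296.5,231),(214.5,175)),("foot",.005,(268,153),(224,264)),("posttop",.165,(271,139),(221,226)),("lens",.136,(356,187),(136,167)),("knobtop",.191,(328,167),(163,175))]:
    print(k,ray("top",*a,z)[:2].round(4),ray("scene",*b,z)[:2].round(4))
o=[cv2.resize(cv2.imread("pics/top1.png")[120:260,230:390],None,fx=4,fy=4,interpolation=2)]
cv2.imwrite("pics/c1.png",o[0])
o=cv2.resize(cv2.imread("pics/scene1.png")[130:300,95:265],None,fx=3.5,fy=3.5,interpolation=2)
cv2.imwrite("pics/c2.png",o)
E
```

```text
coupon [ 0.4441 -0.122 ] [ 0.4493 -0.1189]
foot [ 0.6431 -0.0547] [ 0.6434 -0.0555]
posttop [ 0.6408 -0.0538] [ 0.6484 -0.0509]
lens [ 0.5399 -0.2382] [ 0.5414 -0.2364]
knobtop [ 0.5758 -0.1665] [ 0.5854 -0.1626]
```

View pics/c1.png

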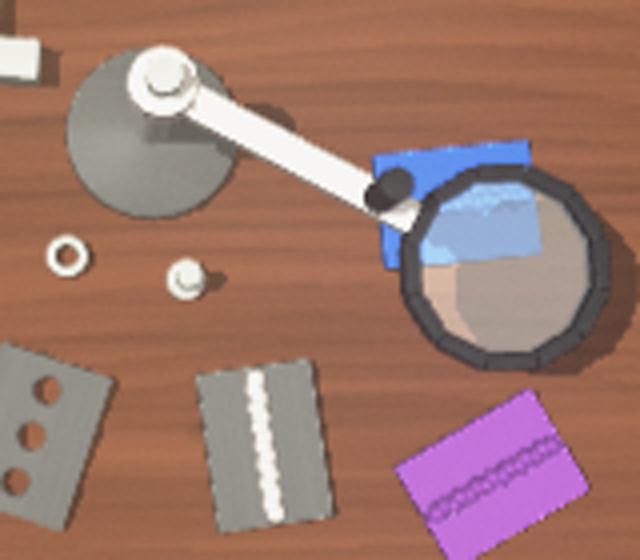

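View pics/c2.png

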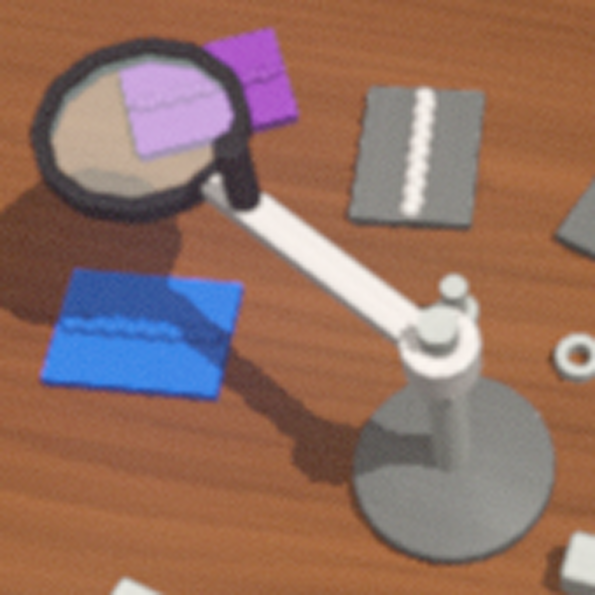

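Foot, lens (210 mm check gives 209) and coupon (208) agree. The post is at about (.643,-.055), the arm at −119.4°, the coupon at (.446,-.121) and the target angle at about −161.5°. Next I move above the knob, at (.578,-.170).

>>> step_arm(
  plan=[
    [0,0,-0.28,0,87],
    [0,0,-0.28,0,87],
    [-0.92,0.57,-0.28,-0.61,87],
    [-0.92,0.57,-0.28,-0.61,87],
    [-0.92,0.57,-0.28,-0.61,87],
    [-0.92,0.57,-0.28,-0.61,87],
    [-0.92,0.57,-0.28,-0.61,87],
    [-0.92,0.57,-0.28,-0.61,87],
    [-0.92,0.57,-0.28,-0.61,87],
    [-0.92,0.57,-0.28,-0.61,87],
    [-0.92,0.57,-0.28,-0.61,87],
    [-0.92,0.57,-0.28,-0.61,87],
  ],
)

```text
time_s: 1.1
tcp_pos: [0.4257, -0.3938, 0.2963]
eef_rot: [180.0, -0.0, -119.5]
contact_force: [0.1, -0.1, 0.8]
gripper_width: 0.0867
gripper_force: 0.0
```

```bash
cat >> h.py <<'E'
from scipy.spatial.transform import Rotation as Ro
def shares(*ps):
    s=r.get_state(); R=Ro.from_euler("xyz",s["eef_rot"],degrees=True)
    print(s["time_s"],s["tcp_pos"].round(4),s["eef_rot"].round(1))
    for p in ps: print(p,(R.inv().apply(np.array(p)-s["tcp_pos"])/.25).round(3))
E
python3 - <<'E'
from h import *
shares((.578,-.170,.27))
E
```

```text
1.1 [ 0.4257 -0.3938  0.2963] [ 180.    -0.  -119.5]
(0.578, -0.17, 0.27) [-1.079 -0.09   0.105]
```

>>> step_arm(
  plan=[
    [-1,-0.09,0.1,0,87],
    [-1,-0.09,0.1,0,87],
    [-1,-0.09,0.1,0,87],
    [-1,-0.09,0.1,0,87],
    [-1,-0.09,0.1,0,87],
    [-1,-0.09,0.1,0,87],
    [-1,-0.09,0.1,0,87],
    [-1,-0.09,0.1,0,87],
    [-1,-0.09,0.1,0,87],
  ],
)

```text
time_s: 1.85
tcp_pos: [0.5683, -0.1881, 0.2711]
eef_rot: [179.9, -0.0, -119.5]
contact_force: [-1.3, 0.5, 0.2]
gripper_width: 0.0872
gripper_force: 0.0
```

```bash
python3 - <<'E'
from h import *
import cv2
shares((.578,-.170,.151))
im=eyes.capture("wrist"); cv2.imwrite("pics/w1.png",im[:,:,::-1]); print(eyes.camera_model("wrist"))
E
```

```text
1.85 [ 0.5683 -0.1881  0.2711] [ 179.9   -0.  -119.5]
(0.578, -0.17, 0.151) [-0.083  0.002  0.48 ]
{'fov_y': 58.44184671114115, 'cx': 255.48808800030517, 'cy': 190.19794640271058, 'hand_eye': array([[-5.98185631e-04,  9.52818581e-01,  3.03539772e-01,
         8.20507717e-02],
       [ 9.99999792e-01,  6.43638113e-04, -4.96964438e-05,
        -1.57372808e-04],
       [-2.42721461e-04,  3.03539679e-01, -9.52818768e-01,
        -1.59334975e-01],
       [ 0.00000000e+00,  0.00000000e+00,  0.00000000e+00,
         1.00000000e+00]])}
```

View pics/w1.png

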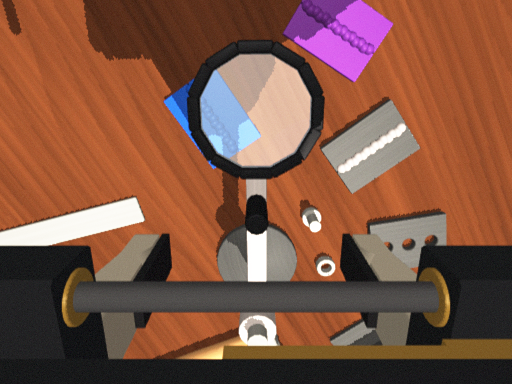

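The wrist view shows the arm lined up with the tool. The knob is at (257,215), the lens ring centre at (256,109), the bead's middle at (373,148) and the post's top at (258,330).

```bash
python3 - <<'E'
from h import *
s=r.get_state(); H=eyes.camera_model("wrist")["hand_eye"]
R=Ro.from_euler("xyz",s["eef_rot"],degrees=True).as_matrix()
f=192/np.tan(np.radians(58.44184671/2))
for n,u,v,z in [("lens",256,109,.136),("bead",373,148,.013),("knobtop",257,205,.191),("knobbase",257,228,.142),("posttop",257.5,329,.165),("foot",257,260,.005)]:
    d=R@H[:3,:3]@np.array([(u-255.49)/f,-(v-190.2)/f,-1]); o=R@H[:3,3]+s["tcp_pos"]
    print(n,(o+d*(z-o[2])/d[2]).round(4))
E
```

```text
lens [ 0.5383 -0.2403  0.136 ]
bead [ 0.4408 -0.1202  0.013 ]
knobtop [ 0.5701 -0.1831  0.191 ]
knobbase [ 0.5898 -0.1479  0.142 ]
posttop [ 0.6349 -0.0675  0.165 ]
foot [ 0.6431 -0.0525  0.005 ]
```

The knob leans away from the camera, so its top is at v≈222, which puts it at about (.577,-.170). That matches the earlier estimate. I go down over it and close.

>>> step_arm(
  plan=[
    [-0.08,0,0,0,87],
    [-0.08,0,0.1,0,60],
    [-0.08,0,0.2,0,60],
    [-0.08,0,0.3,0,60],
    [-0.08,0,0.4,0,60],
    [-0.08,0,0.47,0,60],
    [-0.08,0,0.47,0,40],
    [-0.08,0,0.47,0,20],
    [-0.08,0,0.47,0,5],
    [-0.08,0,0.47,0,5],
    [-0.08,0,0.47,0,5],
    [-0.08,0,0.47,0,5],
  ],
  newtons=15,
)

```text
time_s: 2.9
tcp_pos: [0.5789, -0.1701, 0.1552]
eef_rot: [-179.9, 0.1, -119.5]
contact_force: [-0.2, 0.2, -0.1]
gripper_width: 0.0255
gripper_force: 0.0
```

```bash
python3 - <<'E'
from h import *
p=np.array([.643,-.0545]); s=r.get_state(); t=s["tcp_pos"]; d=t[:2]-p
print(s["gripper_width"],s["gripper_force"],s["contact_force"],np.hypot(*d))
b=np.array([.443,-.121])-p; a0=np.arctan2(d[1],d[0]); a1=np.arctan2(b[1],b[0])
sw=(a1-a0+np.pi)%(2*np.pi)-np.pi; print(np.degrees([a0,a1,sw]))
rr=np.linspace(0,1,12)[1:]
shares(*[(*(p+.132*np.array([np.cos(a0+sw*q),np.sin(a0+sw*q)])),t[2]) for q in rr])
E
```

```text
0.02546268652500262 0.0 [-0.18390095  0.19667507 -0.14164637] 0.13213519498267184
[-118.99622385 -161.60803375  -42.6118099 ]
2.9 [ 0.5789 -0.1701  0.1552] [-1.799e+02  1.000e-01 -1.195e+02]
(np.float64(0.571358964902227), np.float64(-0.165367317502137), np.float64(0.15524919189590702)) [-0.001  0.036 -0.   ]
(np.float64(0.5640325507652529), np.float64(-0.16027401363925659), np.float64(0.15524919189590702)) [-0.005  0.071 -0.   ]
(np.float64(0.5570669744008705), np.float64(-0.1546973807610725), np.float64(0.15524919189590702)) [-0.01   0.106 -0.   ]
(np.float64(0.5504940646586183), np.float64(-0.14866290100998428), np.float64(0.15524919189590702)) [-0.018  0.141 -0.   ]
(np.float64(0.544343856117729), np.float64(-0.14219814863656266), np.float64(0.15524919189590702)) [-0.029  0.175 -0.   ]
(np.float64(0.5386444518456358), np.float64(-0.13533266400040384), np.float64(0.15524919189590702)) [-0.041  0.209 -0.   ]
(np.float64(0.5334218949824245), np.float64(-0.12809781858694733), np.float64(0.15524919189590702)) [-0.056  0.241 -0.   ]
(np.float64(0.5287000497380199), np.float64(-0.1205266716570575), np.float64(0.15524919189590702)) [-0.073  0.273 -0.   ]
(np.float64(0.5245004923458829), np.float64(-0.11265381918439962), np.float64(0.15524919189590702)) [-0.093  0.303 -0.   ]
(np.float64(0.5208424124715015), np.float64(-0.10451523577088517), np.float64(0.15524919189590702)) [-0.114  0.331 -0.   ]
(np.float64(0.5177425255261828), np.float64(-0.09614811026254419), np.float64(0.15524919189590702)) [-0.137  0.359 -0.   ]
```

>>> step_arm(
  plan=[
    [0,0,0,0,5],
    [0,0,0,0,5],
    [0,0,0,0,5],
    [0,0,0,0,5],
    [0,0,0,0,5],
  ],
  newtons=15,
)

```text
time_s: 3.32
tcp_pos: [0.5787, -0.1699, 0.1547]
eef_rot: [-180.0, 0.0, -119.5]
contact_force: [-1.6, 0.4, 5.1]
gripper_width: 0.0175
gripper_force: 15.0
```

The knob is gripped at 17.5 mm wide and 15 N. Now I lead it along the arc.

>>> step_arm(
  plan=[
    [-0.001,0.036,0,0.065,5],
    [-0.005,0.071,0,0.13,5],
    [-0.01,0.106,0,0.195,5],
    [-0.018,0.141,0,0.26,5],
    [-0.029,0.175,0,0.325,5],
    [-0.041,0.209,0,0.39,5],
    [-0.056,0.241,0,0.455,5],
    [-0.073,0.273,0,0.52,5],
    [-0.093,0.303,0,0.585,5],
    [-0.114,0.331,0,0.65,5],
    [-0.137,0.359,0,0.71,5],
    [-0.137,0.359,0,0.71,5],
  ],
)

```text
time_s: 4.32
tcp_pos: [0.5169, -0.0951, 0.1547]
eef_rot: [-180.0, 0.0, -162.3]
contact_force: [-2.6, 0.3, 5.8]
gripper_width: 0.0178
gripper_force: 15.0
```

```bash
python3 - <<'E'
from h import *
import cv2
im=eyes.capture("top"); cv2.imwrite("pics/t2.png",cv2.resize(im[120:280,210:390,::-1],None,fx=3.5,fy=3.5,interpolation=2))
im=eyes.capture("wrist"); cv2.imwrite("pics/w2.png",im[:,:,::-1])
E
```

```text
(no output)
```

View pics/w2.png

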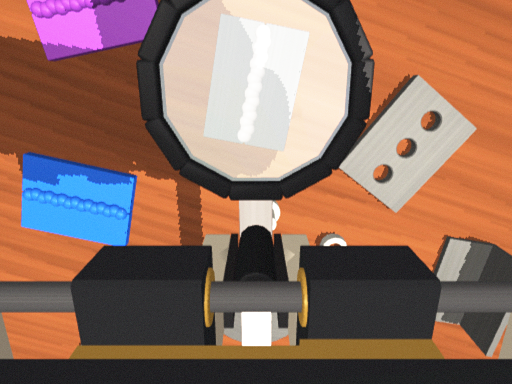

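The coupon is seen through the lens. The bead's middle is at about (254,82) and the ring centre at about (255,82). I check the offset with the calibration.

```bash
python3 - <<'E'
from h import *
s=r.get_state(); H=eyes.camera_model("wrist")["hand_eye"]
R=Ro.from_euler("xyz",s["eef_rot"],degrees=True).as_matrix()
f=192/np.tan(np.radians(58.44184671/2))
for n,u,v,z in [("lens",255,82,.136),("bead",254,82,.013)]:
    d=R@H[:3,:3]@np.array([(u-255.49)/f,-(v-190.2)/f,-1]); o=R@H[:3,3]+s["tcp_pos"]
    print(n,(o+d*(z-o[2])/d[2]).round(4))
E
```

```text
lens [ 0.4395 -0.1208  0.136 ]
bead [ 0.4401 -0.1216  0.013 ]
```

>>> step_arm(
  plan=[
    [0,0,0,0,40],
    [0,0,0,0,40],
    [0,0,0,0,40],
    [0,0,0,0,40],
    [0,0,0,0,40],
    [0,0,0,0,40],
  ],
)

```text
time_s: 4.92
tcp_pos: [0.5172, -0.0959, 0.1539]
eef_rot: [180.0, -0.0, -162.1]
contact_force: [0.8, -0.1, 0.1]
gripper_width: 0.0396
gripper_force: 0.0
```

The offset is 1 mm and the knob is released. I lift clear and check.

>>> step_arm(
  plan=[
    [0,0,-0.1,0,40],
    [0,0,-0.2,0,40],
    [0,0,-0.3,0,40],
    [0,0,-0.4,0,40],
    [0,0,-0.5,0,40],
    [0,0,-0.5,0,40],
    [0,0,-0.5,0,40],
    [0,0,-0.5,0,40],
  ],
)

```text
time_s: 5.58
tcp_pos: [0.5169, -0.0958, 0.2785]
eef_rot: [180.0, -0.0, -162.1]
contact_force: [0.1, 1.5, 0.1]
gripper_width: 0.0398
gripper_force: 0.0
```

```bash
python3 - <<'E'
from h import *
import cv2
im=eyes.capture("wrist"); cv2.imwrite("pics/w3.png",im[:,:,::-1]); print(r.get_state()["contact_force"])
E
```

```text
[0.29729176 0.34323501 0.92042012]
```

View pics/w3.png

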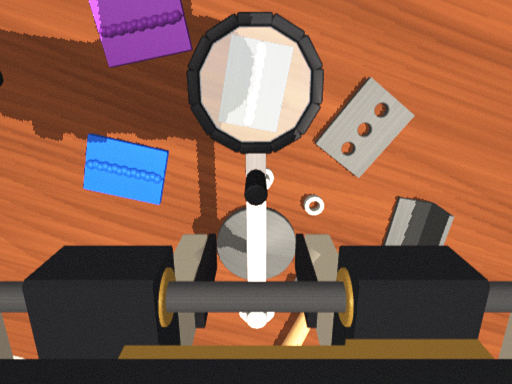

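The lens is centred over the coupon, with the ring at (256,82) and the bead's middle at about (256,83), almost at the camera's nadir. The gripper is clear.

```bash
python3 -c "
from plant import workorder
print(workorder.close_job())"
```

```text
the job is handed in; nothing more can be done
None
```

The lens is let go about 1 mm (by the wrist camera) from above the middle of the coupon's weld bead, the coupon was not touched, and the job is handed in; no verdict came back.

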